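# Fit the filter panel in the dust extractor intake

## Robot

A 6-joint arm with a two-finger parallel gripper is mounted at the origin on a cart in front of the work surface, level with it; the furniture and walls round the work are solid. World frame = base frame: x ahead of the robot, y to its left, z up, the work surface at z = 0. Lengths are in m, angles in degrees, forces in N, time in s.
With the tool pointing down it reaches from about 0.4 to 0.825 m from the base axis. Payload 7 kg.
Tool frame: the origin (TCP) lies midway between the tips of the shut fingers; the grasp point (between the pads) lies r.hold_point_z behind it (r.hold_point_z is the distance from the TCP to the grasp point, in m); z points along the fingers, x is the direction in which the jaws open and shut, and the axes are right-handed (so a half turn about z gives the same grasp; the last joint's range is limited). The gripper opens to 88 mm and grips with 3 to 60 N. Pads are 19 mm wide; open, the fingers measure 130 mm over their backs; the gripper's body (78 mm by 193 mm) begins 47 mm behind the grasp point.
Start: joints at [84.288, 20.546, 0.682, 0, -70.136, -16.507], TCP at [0.255, 0.625, 0.227] pointing down, gripper open.
Joint ranges: [-176.03, 176.03], [-82.01, 121.73], [-58.28, 71.71], [-173.87, 95.51], [-174.79, -0.11], [-173.66, 173.66]. Speed limits (degrees/s): [136.94, 136.94, 172.46, 180, 180, 180].

## Interface

Orientations are given as [roll, pitch, yaw] about the fixed x, y, z axes, in that order (R = Rz(yaw) Ry(pitch) Rx(roll)).
In Python, from plant import get_state, viewer, close_job, r gives the robot as it stands.
- The arm moves only by the tool apply_moves, never from a script. Its argument "plan" is a list of rows, each a list of 3 entries, a list of its own where there are three numbers: the closure in counts, from 0 (fully open) to 255 (shut), then the shift along the tool's x, y, z in units of 50 mm (1.0 is 50 mm), then the turn about the tool's z in units of 6 degrees (1.0 is 6 degrees). A call has 1 to 12 rows; each row shifts and turns the commanded pose from where the row before left it, along the tool's axes as they then stand; what a row does not reach is not made up. A row lasts 1/8 s, in which the tool goes at most 62.5 mm and 10.7 degrees, less where a joint would pass 70% of its speed; a pose out of reach is approached as far as the arm can. A call is refused whole if a number of a shift passes 1 or a number of a turn 1, either way. A call with a gripper value outside its range is refused whole. The fingers move at their own pace and stop on an object; "squeeze" is the grip in N (left out, the last holds). Time passes only in rows, so rows that do not move let the fingers close. It gives the time, the measured TCP pose, the force and the opening at its end, in the units of the state.
- get_state(): the state, without advancing time (a new reading comes with each control period).
- viewer.capture(name): name is "scene" or "top"; returns a dict with "frame" (420x560x3 uint8, blue, green, red), "K" (3x3 intrinsics, pixels), "D" ([k1, k2, p1, p2, k3] as OpenCV has them; the pictures are not rectified), "R" (3x3) and "t" (3): a world point X has camera coordinates R X + t. Camera axes: x right, y down, z forward; pixel columns grow to the right and rows downward; lengths in m; the calibration is good to about 2 mm. A picture is of the moment at which its call begins. There is no depth.
- close_job(): hands the job in, once; it reports no verdict.
The state is a dict: "time_s": time; "joints": joint angles; "qd": joint speeds; "joint_torque": joint torques, N m; "tcp_pos": TCP position; "eef_rot": TCP orientation; "contact_force": force on the tool from outside, world axes, zero at the start; "moment": the same for the moment, N m; "gripper_width": finger opening in m.
Only numpy, scipy, OpenCV 4.12 (cv2) and the standard library are available. Lean on these libraries where they do the work, as an engineer would, in place of code of your own. Each camera call takes 0.05 s, during which the arm holds its last target.

## Task

Two filter panels lean on wooden rests. Take the taller one and fit it into the grey intake stand: lower its bottom edge into the channel while the panel is still tilted towards you, then straighten it upright so that its top corners swing in under the two tabs, and let go of it standing there. Leave the shorter panel where it is.

Things in the scene. Friction and masses are not known exactly. Their poses are not given: they have to be found in the camera images.
- tall_panel_center (a point): Centre of the taller panel: loose, aluminium frame, grey pleats, 120 mm wide, 100 tall, 14 thick, about 0.16 kg. Axes: x through its thickness (away from robot and up at the start), y along its width, z from bottom to top edge. It starts leaning 30 deg from vertical, top towards the robot. Its top rail (30 mm tall, 14 thick) is the place to grip, across the thickness at mid-width.
- tall_panel_foot (a point): Middle of the taller panel's bottom face (axes as its centre, 50 mm from it along -z). It starts some 30 mm above the bench on a wooden rest, which backs the panel only by bars at its sides, 43 to 57 mm from the middle; between them it is open for a finger down to the rest's 10 mm base board.
- short_panel_center (a point): Centre of the shorter panel, same make and axes, 120 mm wide, 70 tall, 14 thick, leaning the same way on a second, identical rest. Not to be moved. Which rest holds which panel varies.
- channel (a point): Centre of the channel floor of the fixed grey intake stand, 8 mm above the bench. Axes: z up, y along the channel, x level from the open front (robot's side) to the back. The channel is 28 mm wide in x (-14 to +14) and 144 long in y; front lip and ends rise 14 mm above its floor. Behind it is a box rising 32 mm above the floor (x +14 to +88, hose stub to +118).
- tabs (a point): Midway between the stand's two tabs, on their underside, 112 mm over the channel floor (axes as the channel's). Posts with front faces at channel x = +14 carry them; each tab is 6 mm thick, spans 40 to 66 mm from the middle in y and reaches forward to channel x = -12, so a panel can enter only tilted, from the front, below them. Between them it is open for fingers. A seated panel's top is 12 mm below them.

How it is judged:
By the outcome, as a careful person would: the job done as asked, in the order asked, and still so for the second after the job is handed in, with the robot touching nothing.
It also fails if it takes over 48 s, if anything falls off the work surface, if the arm or the gripper's body presses on something with over 40 N, if the wrist force passes 120 N, or if a joint passes its speed limit or range.

## Working session

There is one attempt and no reset: what is moved stays moved. The work goes in short steps, Python scripts to look and compute and a tool call to move; the robot and the scene stay as the last step left them, time stands still between calls to the robot, and variables do not carry over. Pictures are saved under pics/ and viewed, and the job is handed in when it is done.

Besides the shell and the picture viewer there is one more tool, called as name(argument=value, ...), one argument or row to a line, values as JSON. apply_moves: Moves the arm, as the interface text tells. Its arguments: {"type":"object","properties":{"plan":{"type":"array","items":{"type":"array"}},"squeeze":{"type":"number"}},"required":["plan"]}

```bash
mkdir -p pics; ls
python3 - <<'E'
from plant import get_state, viewer, r
import cv2,numpy as np,pickle
print(get_state()); print(r.hold_point_z, [a for a in dir(r) if a[0]!='_'])
d={}
for n in("scene","top"):
    c=viewer.capture(n); cv2.imwrite(f"pics/{n}0.png",c["frame"]); d[n]=c
    print(n,c["K"],c["D"],c["R"],c["t"])
pickle.dump(d,open("c0.pkl","wb"))
E
```

```text
pics
{'time_s': 0.0, 'joints': array([ 8.42885444e+01,  2.05905530e+01,  6.35463771e-01, -2.15227451e-02,
       -7.01339622e+01, -1.65072431e+01]), 'qd': array([-0.0338029 ,  0.05057129,  0.05541701,  0.10741398,  0.04045459,
       -0.01944714]), 'joint_torque': array([-4.30179380e-04, -5.82731795e+01,  2.93040276e+01,  6.99705765e+00,
        6.80319834e-03, -1.55247690e-04]), 'tcp_pos': array([0.25507652, 0.62444363, 0.22564105]), 'eef_rot': array([-1.79994094e+02, -9.11305675e-02, -1.12226033e+02]), 'contact_force': array([ 0.11957454, -0.26147058,  0.37723061]), 'moment': array([-0.00478638, -0.02099518,  0.03579493]), 'gripper_width': 0.08760212547592193}
0.0188 ['Unreachable', 'hold_point_z']
scene [[460.37436562   0.         277.37767847]
 [  0.         460.37436562 197.52956423]
 [  0.           0.           1.        ]] [-0.09518953  0.          0.          0.          0.        ] [[ 0.48449452 -0.87476813  0.00676623]
 [-0.64532218 -0.36261542 -0.67236102]
 [ 0.59061353  0.32138883 -0.74019246]] [-0.10922652  0.48837602  0.66658103]
top [[448.91989176   0.         280.194829  ]
 [  0.         448.91989176 215.49543105]
 [  0.           0.           1.        ]] [-0.08455008  0.          0.          0.          0.        ] [[ 0.00568649 -0.9994836   0.03162599]
 [-0.99507284 -0.00878628 -0.09875647]
 [ 0.09898334 -0.03090859 -0.99460895]] [0.14431188 0.54797573 1.00801563]
```

View pics/scene0.png

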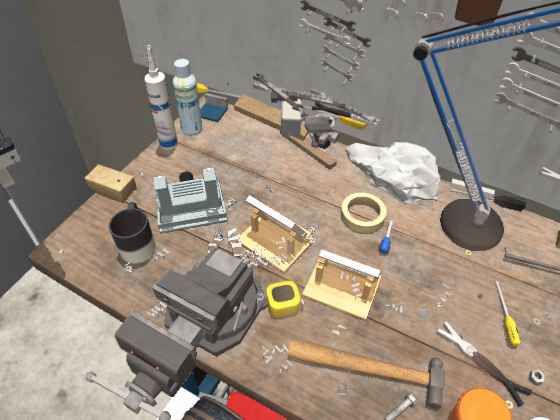

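View pics/top0.png

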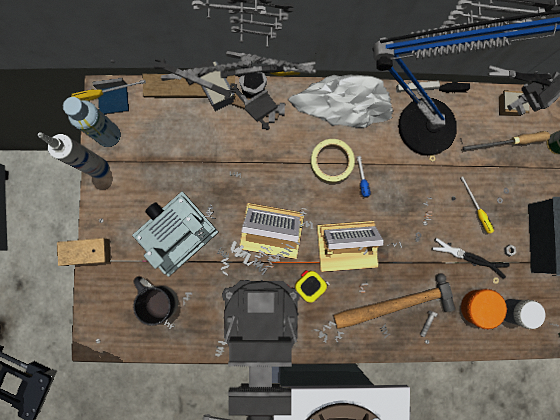

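Run:
```python
import pickle,cv2
d=pickle.load(open("c0.pkl","rb"))
def crop(n,x,y,w,h,s,o): cv2.imwrite(f"pics/{o}.png",cv2.resize(d[n]["frame"][y:y+h,x:x+w],None,fx=s,fy=s,interpolation=cv2.INTER_CUBIC))
crop("top",230,190,160,90,5,"t_pan"); crop("scene",230,185,160,140,4,"s_pan")
crop("top",125,180,100,100,6,"t_st"); crop("scene",145,160,90,80,7,"s_st")
```

```text
(no output)
```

View pics/t_pan.png

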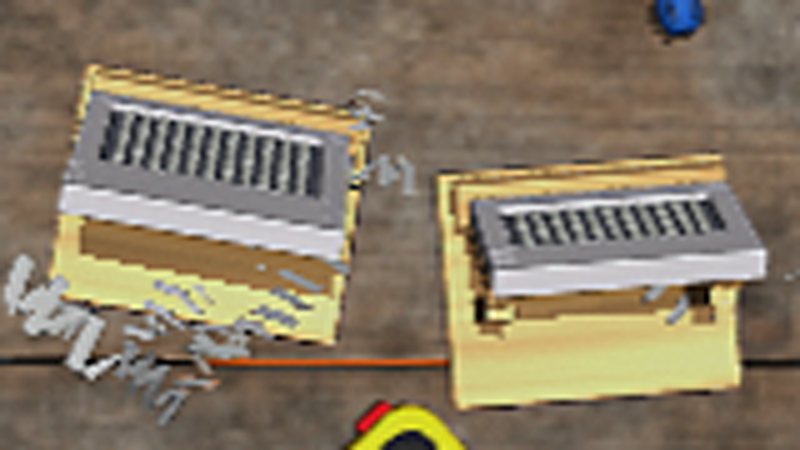

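View pics/s_pan.png

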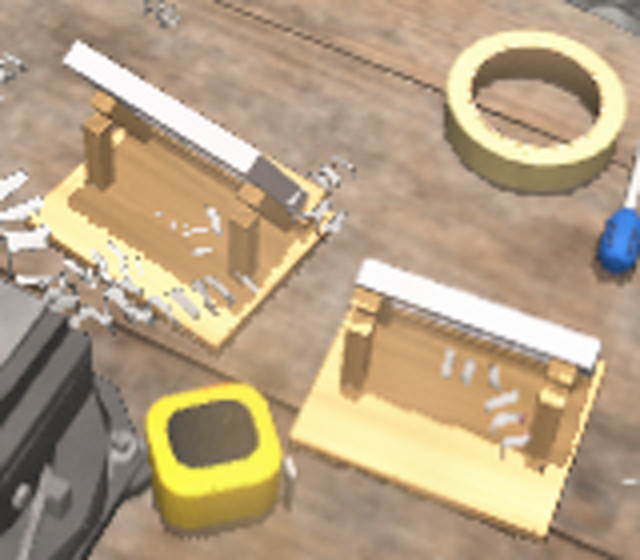

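View pics/t_st.png

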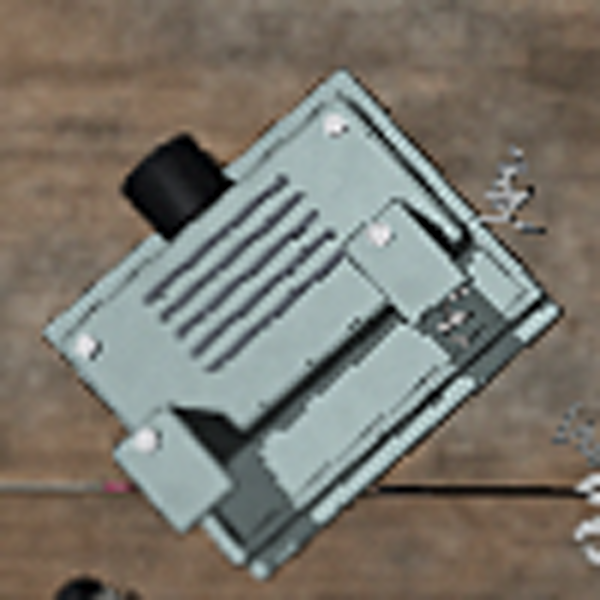

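View pics/s_st.png

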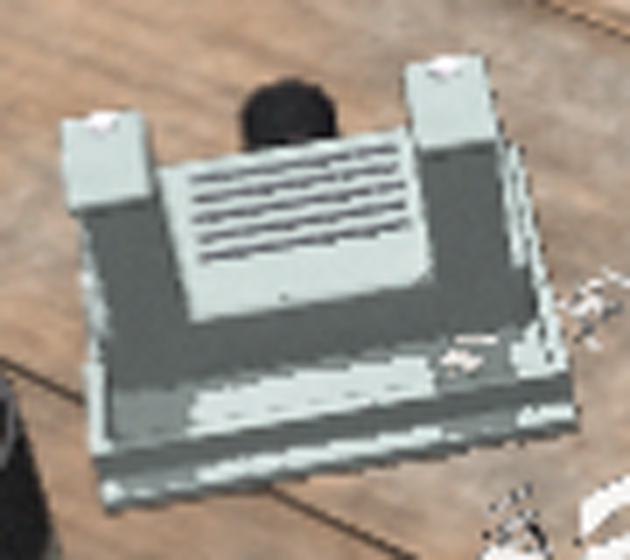

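```bash
cat > h.py <<'E'
import numpy as np,cv2,pickle
def ray(c,uv):
    p=cv2.undistortPoints(np.array(uv,float).reshape(-1,1,2),c["K"],np.array(c["D"])).reshape(-1,2)
    d=np.c_[p,np.ones(len(p))]@c["R"]          # R^T d
    o=-c["R"].T@c["t"]; return o,d
def onz(c,uv,z):
    o,d=ray(c,uv); return o+d*((z-o[2])/d[:,2])[:,None]
def tri(c1,uv1,c2,uv2):
    o1,d1=ray(c1,uv1);o2,d2=ray(c2,uv2);out=[]
    for a,b in zip(d1,d2):
        A=np.c_[a,-b]; s=np.linalg.lstsq(A,o2-o1,rcond=None)[0]
        p,q=o1+a*s[0],o2+b*s[1]; out.append(np.r_[(p+q)/2,np.linalg.norm(p-q)])
    return np.array(out)
def proj(c,X):
    return cv2.projectPoints(np.array(X,float).reshape(-1,1,3),cv2.Rodrigues(c["R"])[0],c["t"],c["K"],np.array(c["D"]))[0].reshape(-1,2)
E
python3 - <<'E'
import pickle,cv2,numpy as np
d=pickle.load(open("c0.pkl","rb"))
for n,x,y,w,h,s,o in [("top",236,198,76,38,10,"t_l"),("scene",238,188,78,60,10,"s_l"),("top",130,190,95,90,8,"t_s2"),("scene",150,165,82,70,9,"s_s2")]:
    im=cv2.resize(d[n]["frame"][y:y+h,x:x+w],None,fx=s,fy=s,interpolation=cv2.INTER_NEAREST)
    for k in range(0,w,10): cv2.putText(im,str(x+k),(k*s,10),0,.35,(0,0,255),1); cv2.line(im,(k*s,0),(k*s,h*s),(0,0,255),1) 
    for k in range(0,h,10): cv2.putText(im,str(y+k),(0,k*s+10),0,.35,(0,0,255),1); cv2.line(im,(0,k*s),(w*s,k*s),(0,0,255),1)
    cv2.imwrite(f"pics/{o}.png",im)
E
```

```text
(no output)
```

View pics/t_l.png

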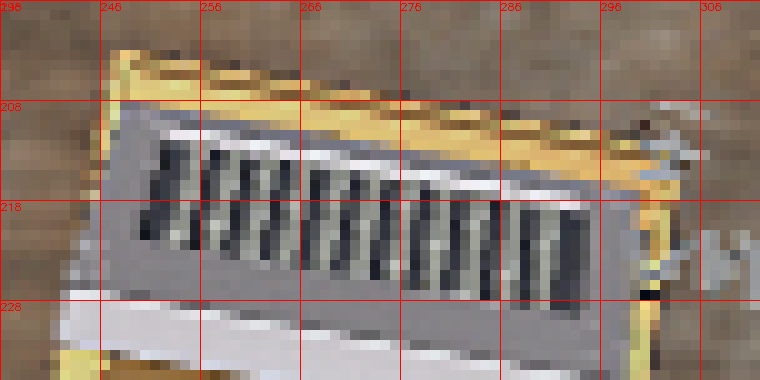

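View pics/s_l.png

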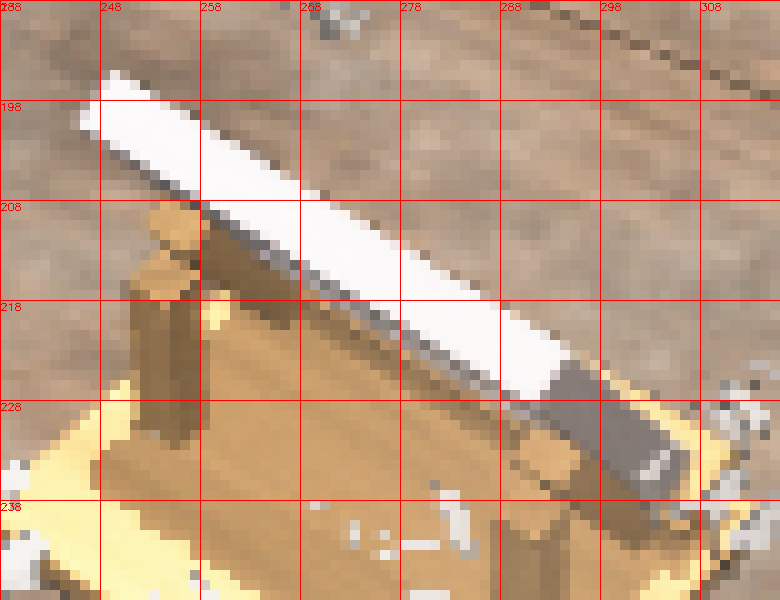

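View pics/t_s2.png

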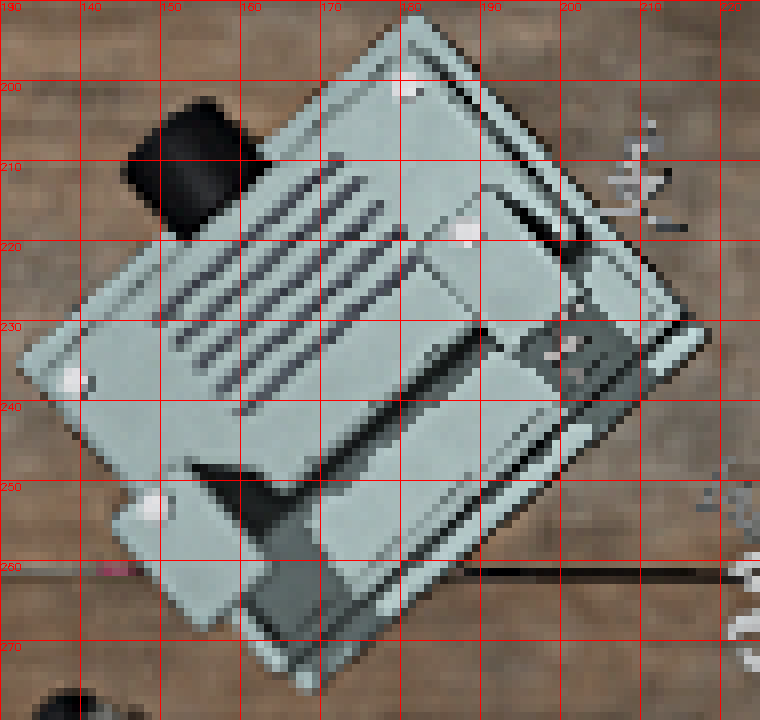

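View pics/s_s2.png

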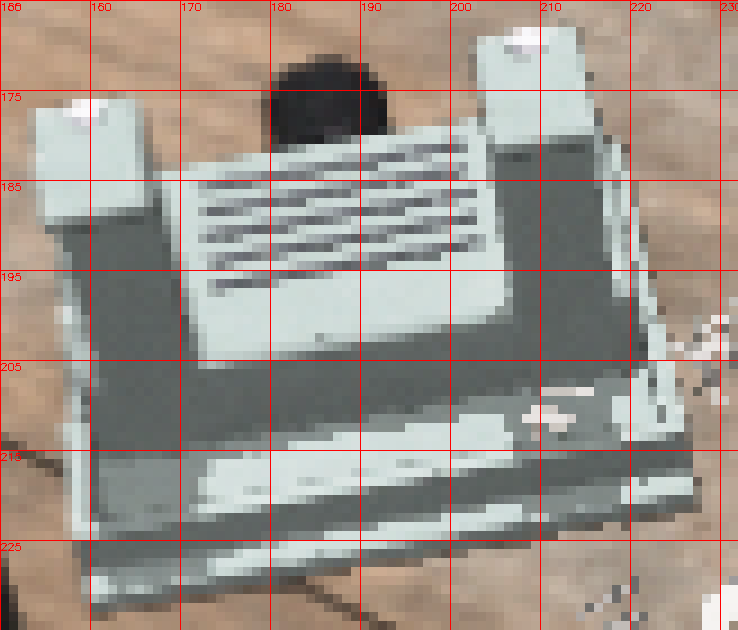

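Run:
```python
import pickle,cv2,numpy as np
from h import *
d=pickle.load(open("c0.pkl","rb"))
for n,x,y,w,h,s,o in [("top",238,218,70,30,11,"t_l2")]:
    im=cv2.resize(d[n]["frame"][y:y+h,x:x+w],None,fx=s,fy=s,interpolation=cv2.INTER_NEAREST)
    for k in range(0,w,10): cv2.putText(im,str(x+k),(k*s,10),0,.35,(0,0,255),1); cv2.line(im,(k*s,0),(k*s,h*s),(0,0,255),1) 
    for k in range(0,h,10): cv2.putText(im,str(y+k),(0,k*s+10),0,.35,(0,0,255),1); cv2.line(im,(0,k*s),(w*s,k*s),(0,0,255),1)
    cv2.imwrite(f"pics/{o}.png",im)
for n,lo,roi in(("top",195,(236,215,75,40)),("scene",225,(238,188,78,60))):
    x,y,w,h=roi; f=d[n]["frame"][y:y+h,x:x+w]
    m=(f.min(2)>lo).astype(np.uint8); k,l,st,_=cv2.connectedComponentsWithStats(m); i=1+st[1:,4].argmax()
    cs,_=cv2.findContours((l==i).astype(np.uint8),0,1); c=max(cs,key=cv2.contourArea)+[x,y]
    print(n,st[i],cv2.approxPolyDP(c,2,True).reshape(-1,2).tolist(), cv2.boxPoints(cv2.minAreaRect(c)).round(1).tolist())
s,t=d["scene"],d["top"]
print("cams",-s["R"].T@s["t"],-t["R"].T@t["t"])
tt=[(155.3,268.8),(163.3,260.5),(193,234),(203.3,225)];ss=[(155.3,189.8),(167,188),(205,181),(216.3,179.8)]
print(tri(t,tt,s,ss).round(4)); print(onz(t,tt,.126).round(4)); print(onz(s,ss,.126).round(4))
```

```text
top [  6  12  56  15 294] [[242, 230], [297, 241], [297, 236], [246, 227]] [[241.6999969482422, 231.60000610351562], [242.60000610351562, 226.39999389648438], [297.8999938964844, 236.10000610351562], [296.8999938964844, 241.3000030517578]]
scene [  8   7  49  33 332] [[249, 195], [246, 200], [292, 226], [293, 222]] [[245.60000610351562, 200.3000030517578], [248.89999389648438, 194.89999389648438], [294.29998779296875, 222.39999389648438], [291.1000061035156, 227.89999389648438]]
cams [-0.02561225 -0.1326869   0.8225023 ] [0.44467838 0.18020837 1.05213351]
[[4.258e-01 4.062e-01 1.228e-01 3.300e-03]
 [4.433e-01 3.901e-01 1.204e-01 4.500e-03]
 [4.982e-01 3.300e-01 1.225e-01 3.600e-03]
 [5.161e-01 3.111e-01 1.196e-01 3.000e-04]]
[[0.4249 0.4067 0.126 ]
 [0.442  0.3907 0.126 ]
 [0.497  0.3309 0.126 ]
 [0.5157 0.3101 0.126 ]]
[[0.4245 0.4022 0.126 ]
 [0.4407 0.3839 0.126 ]
 [0.4965 0.3261 0.126 ]
 [0.5111 0.3072 0.126 ]]
```

View pics/t_l2.png

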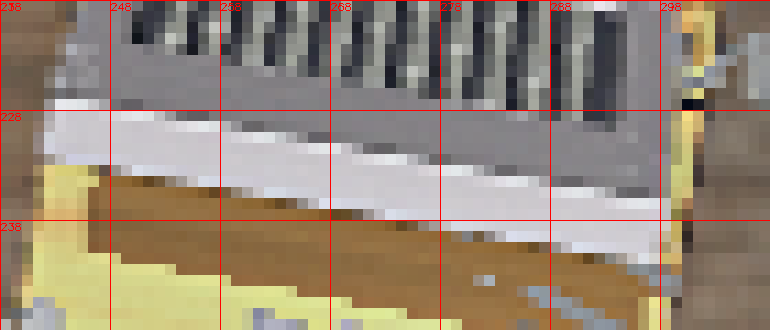

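Run:
```python
import pickle
from h import *
d=pickle.load(open("c0.pkl","rb")); s,t=d["scene"],d["top"]
def show(tt,ss,zs):
    tt=np.array(tt)-.5; ss=np.array(ss)-.5
    print(tri(t,tt,s,ss).round(4).tolist())
    a=np.array([onz(t,[u],z)[0] for u,z in zip(tt,zs)]);b=np.array([onz(s,[u],z)[0] for u,z in zip(ss,zs)])
    print((a*1e3).round(1).tolist(),'\n',(b*1e3).round(1).tolist()); return a,b
a,b=show([(155.3,268.8),(163.3,260.5),(193,234),(203.3,225)],[(155.3,189.8),(167,188),(205,181),(216.3,179.8)],[.126]*4)
for m in(a,b,(a+b)/2):
    v=m[3]-m[0]; c=m.mean(0); xd=np.array([-v[1],v[0]])/np.hypot(*v[:2]); print("stand yaw",np.degrees(np.arctan2(xd[1],xd[0])),"chan",c[:2]+.012*xd, np.hypot(*v[:2]))
a,b=show([(243,227),(242,232.7),(298,236.2),(297.7,242)],[(249.3,195),(246,201),(295,223),(292.2,228)],[.120,.113,.120,.113])
for m in(a,b,(a+b)/2):
    v=m[2]-m[0]+m[3]-m[1]; c=m.mean(0); xd=np.array([-v[1],v[0]])/np.hypot(*v[:2]); print("panel yaw",np.degrees(np.arctan2(xd[1],xd[0])),"top mid",c, np.hypot(*v[:2])/2)
```

```text
[[0.4266, 0.4075, 0.1229, 0.0024], [0.4441, 0.3915, 0.1205, 0.0037], [0.499, 0.3314, 0.1226, 0.0028], [0.5169, 0.3125, 0.1197, 0.001]]
[[425.9, 407.8, 126.0], [443.0, 391.8, 126.0], [498.0, 332.0, 126.0], [516.8, 311.1, 126.0]] 
 [[425.1, 404.0, 126.0], [441.3, 385.7, 126.0], [497.2, 327.9, 126.0], [511.8, 308.9, 126.0]]
stand yaw 43.24102219885004 chan [0.47964998 0.3688815 ] 0.1326406127443548
stand yaw 42.37603086272036 chan [0.47771366 0.36473052] 0.12869172282067942
stand yaw 42.81506192646549 chan [0.47868114 0.36680725] 0.13066244600695506
[[0.5141, 0.2292, 0.1186, 0.0009], [0.503, 0.2313, 0.1096, 0.0017], [0.4964, 0.1136, 0.115, 0.0024], [0.4845, 0.1138, 0.112, 0.0029]]
[[513.8, 229.5, 120.0], [502.3, 231.8, 113.0], [495.5, 115.0, 120.0], [483.7, 115.1, 113.0]] 
 [[513.3, 228.1, 120.0], [500.9, 228.9, 113.0], [493.4, 110.9, 120.0], [484.6, 112.2, 113.0]]
panel yaw -9.058790827918733 top mid [0.49882621 0.17282985 0.1165    ] 0.11708110230084116
panel yaw -8.800955415588723 top mid [0.49807101 0.17001282 0.1165    ] 0.11834892319346622
panel yaw -8.929178882194549 top mid [0.49844861 0.17142133 0.1165    ] 0.1177147147796142
```

apply_moves(
  plan=[
    [0, [0.65, -0.8, 0], 0],
    [0, [0.65, -0.8, 0], 0],
    [0, [0.65, -0.8, 0], 0],
    [0, [0.65, -0.8, 0], 0],
    [0, [0.65, -0.8, 0], 0],
    [0, [0.65, -0.8, 0], 0],
    [0, [0.65, -0.8, 0], 0],
    [0, [0.65, -0.8, 0], 0],
    [0, [0.65, -0.8, 0], 0],
    [0, [0.65, -0.8, 0], 0],
    [0, [0, 0, 0], 1],
    [0, [0, 0, 0], 1],
  ],
  squeeze=40,
)

```text
time_s: 1.6
tcp_pos: [0.5028, 0.1716, 0.2261]
eef_rot: [180.0, -0.0, -124.5]
contact_force: [-0.6, 0.9, -0.8]
gripper_width: 0.0877
```

apply_moves(
  plan=[
    [0, [0, 0, 0], 1],
    [0, [0, 0, 0], 1],
    [0, [0, 0, 0], 1],
    [0, [0, 0, 0], 1],
    [0, [0, 0, 0], 1],
    [0, [0, 0, 0], 1],
    [0, [0, 0, 0], 1],
    [0, [0, 0, 0], 1],
    [0, [0, 0, 0], 1],
    [0, [0, 0, 0], 1],
    [0, [0, 0, 0], 0.8],
    [0, [0, 0, 0], 0],
  ],
)

```text
time_s: 3.1
tcp_pos: [0.5024, 0.1726, 0.2263]
eef_rot: [-180.0, -0.0, 171.0]
contact_force: [0.3, -0.2, -0.6]
gripper_width: 0.0877
```

apply_moves(
  plan=[
    [120, [0, -0.03, 0.6], 0],
    [120, [0, 0, 0.6], 0],
    [120, [0, 0, 0.5], 0],
    [120, [0, 0, 0], 0],
    [120, [0, 0, 0], 0],
  ],
)

```text
time_s: 3.72
tcp_pos: [0.503, 0.1715, 0.1425]
eef_rot: [180.0, 0.0, 171.1]
contact_force: [0.8, 1.1, 0.5]
gripper_width: 0.0471
```

```bash
cat > look.py <<'E'
import sys,cv2,pickle,numpy as np
from plant import get_state,viewer
tag=sys.argv[1]; rois={"scene":eval(sys.argv[2]),"top":eval(sys.argv[3])}
ims=[];d={}
for n in("scene","top"):
    c=viewer.capture(n); d[n]=c; x,y,w,h=rois[n]; s=int(min(800/w,300/h)) 
    im=cv2.resize(c["frame"][y:y+h,x:x+w],None,fx=s,fy=s,interpolation=cv2.INTER_NEAREST)
    for k in range(0,w,10): cv2.putText(im,str(x+k),(k*s,8),0,.3,(0,0,255),1)
    for k in range(0,h,10): cv2.putText(im,str(y+k),(0,k*s+8),0,.3,(0,0,255),1)
    ims.append(im)
W=max(i.shape[1] for i in ims)
cv2.imwrite(f"pics/{tag}.png",np.vstack([cv2.copyMakeBorder(i,0,0,0,W-i.shape[1],0) for i in ims]))
pickle.dump(d,open(tag+".pkl","wb")); s=get_state(); print(s["time_s"],s["tcp_pos"].round(4),s["gripper_width"])
E
python3 look.py a1 "(220,130,130,130)" "(220,180,110,80)"
```

```text
3.825 [0.5031 0.1717 0.1428] 0.0467979617026544
```

View pics/a1.png

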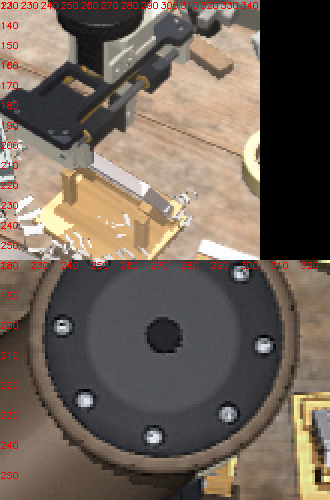

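apply_moves(
  plan=[
    [120, [0, 0, 0.34], 0],
    [120, [0, 0, 0.33], 0],
    [120, [0, 0, 0], 0],
    [120, [0, 0, 0], 0],
  ],
  squeeze=30,
)

```text
time_s: 4.32
tcp_pos: [0.503, 0.1716, 0.1092]
eef_rot: [179.9, 0.1, 171.0]
contact_force: [0.1, -0.8, -0.0]
gripper_width: 0.0466
```

apply_moves(
  plan=[
    [255, [0, 0, 0], 0],
    [255, [0, 0, 0], 0],
    [255, [0, 0, 0], 0],
    [255, [0, 0, 0], 0],
    [255, [0, 0, 0], 0],
  ],
  squeeze=30,
)

```text
time_s: 4.95
tcp_pos: [0.5024, 0.1713, 0.1081]
eef_rot: [180.0, -0.0, 171.0]
contact_force: [-1.2, -0.3, 2.6]
gripper_width: 0.0167
```

```bash
python3 look.py a2 "(220,140,130,130)" "(220,180,110,80)"; python3 -c "
import cv2,pickle
f=pickle.load(open('a2.pkl','rb'))['scene']['frame'][160:260,220:330];cv2.imwrite('pics/a2s.png',cv2.resize(f,None,fx=6,fy=6,interpolation=2)[:600])"
```

```text
5.05 [0.5024 0.1713 0.1082] 0.016772799241360582
```

View pics/a2s.png

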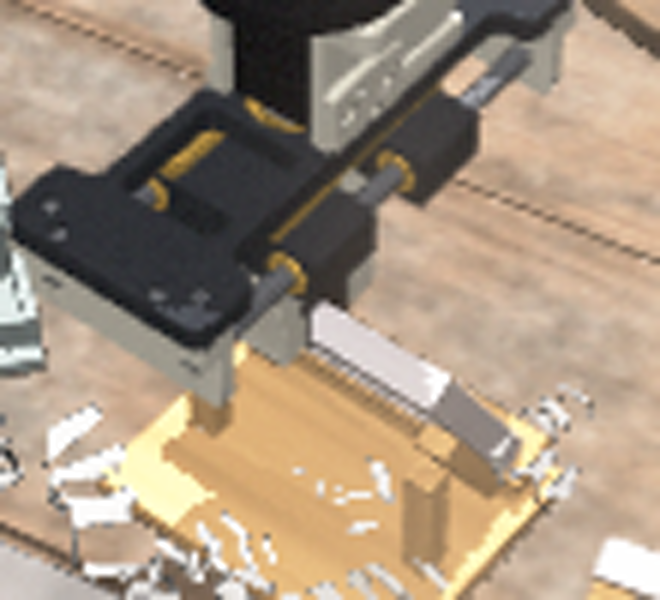

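apply_moves(
  plan=[
    [170, [0, 0, 0], 0],
    [170, [0, 0, 0], 0],
    [170, [0, 0, 0.06], 0],
    [170, [0, 0, 0], 0],
    [255, [0, 0, 0], 0],
    [255, [0, 0, 0], 0],
    [255, [0, 0, 0], 0],
    [255, [0, 0, 0], 0],
    [255, [0, 0, 0], 0],
  ],
  squeeze=40,
)

```text
time_s: 6.18
tcp_pos: [0.5032, 0.1713, 0.1055]
eef_rot: [180.0, 0.1, 171.0]
contact_force: [5.0, -3.4, -1.1]
gripper_width: 0.0179
```

```bash
python3 look.py a3 "(220,140,130,130)" "(220,180,110,80)"; python3 -c "
import cv2,pickle
f=pickle.load(open('a3.pkl','rb'))['scene']['frame'][160:260,220:330];cv2.imwrite('pics/a3s.png',cv2.resize(f,None,fx=6,fy=6,interpolation=2)[:600])"
```

```text
6.275 [0.5032 0.1713 0.1055] 0.01791022105501152
```

View pics/a3s.png

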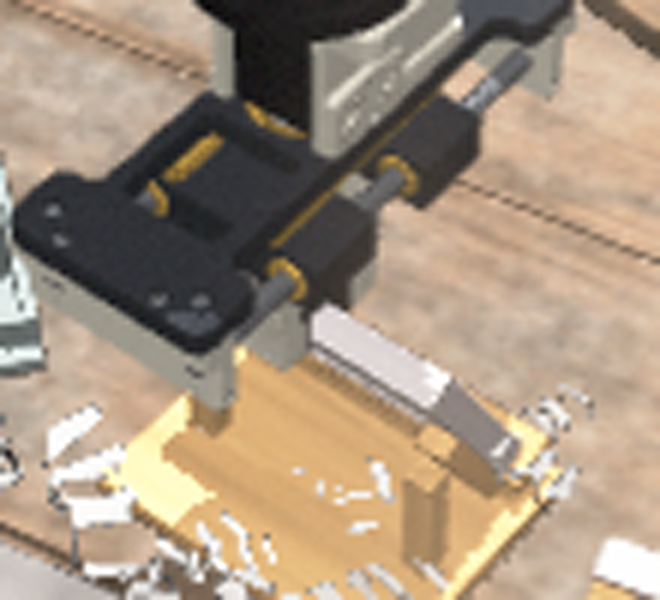

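apply_moves(
  plan=[
    [255, [0, 0, -0.1], 0],
    [255, [0, 0, -0.15], 0],
    [255, [0, 0, -0.2], 0],
    [255, [0, 0, -0.2], 0],
    [255, [0, 0, -0.2], 0],
    [255, [0, 0, 0], 0],
  ],
  squeeze=50,
)

```text
time_s: 7.02
tcp_pos: [0.5026, 0.1715, 0.1485]
eef_rot: [179.9, 0.0, 171.0]
contact_force: [-0.0, -0.3, -1.5]
gripper_width: 0.0146
```

```bash
python3 look.py a4 "(220,140,130,130)" "(220,180,110,80)"; python3 -c "
import cv2,pickle
f=pickle.load(open('a4.pkl','rb'))['scene']['frame'][140:240,220:330];cv2.imwrite('pics/a4s.png',cv2.resize(f,None,fx=6,fy=6,interpolation=2)[:600])"
```

```text
7.125 [0.5023 0.1713 0.1476] 0.014588163991953212
```

View pics/a4s.png

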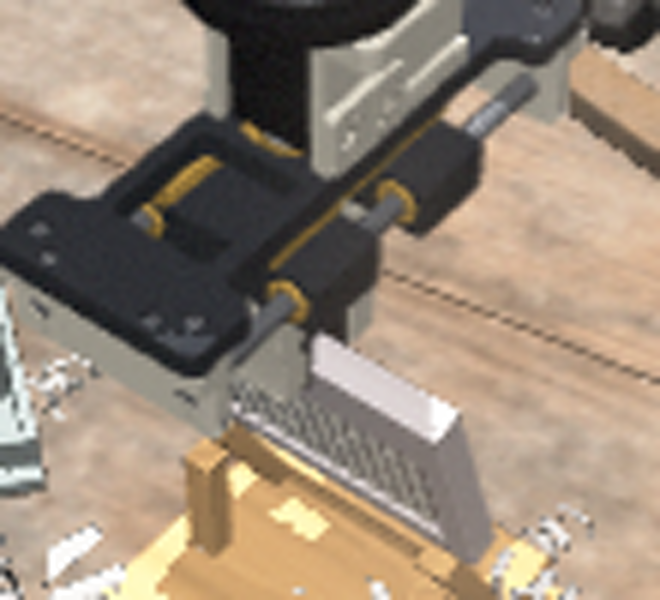

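```bash
cat > tilt.py <<'E'
from h import *
import pickle
def side(tag,uv,tcp,yaw,ysgn,off=0.06):
    c=pickle.load(open(tag+'.pkl','rb'))['scene']; o,d=ray(c,np.array(uv)-.5)
    f=np.array([np.cos(np.radians(yaw)),np.sin(np.radians(yaw)),0]); n=np.array([-f[1],f[0],0])*ysgn
    tcp=np.array(tcp); p0=tcp+n*off
    P=o+d*(((p0-o)@n)/(d@n))[:,None]
    return np.c_[(P-tcp)@f,P[:,2]-tcp[2]]*1e3
E
python3 - <<'E'
from tilt import *
im=pickle.load(open('a4.pkl','rb'))['scene']['frame'][190:245,270:310]
im=cv2.resize(im,None,fx=14,fy=14,interpolation=0)[:600+170]
im=cv2.resize(im,None,fx=.77,fy=.77)
for k in range(0,40,5): cv2.putText(im,str(270+k),(int(k*14*.77),10),0,.35,(0,0,255),1)
for k in range(0,55,5): cv2.putText(im,str(190+k),(0,int(k*14*.77)+8),0,.35,(0,0,255),1)
cv2.imwrite('pics/a4z.png',im)
E
```

```text
(no output)
```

View pics/a4z.png

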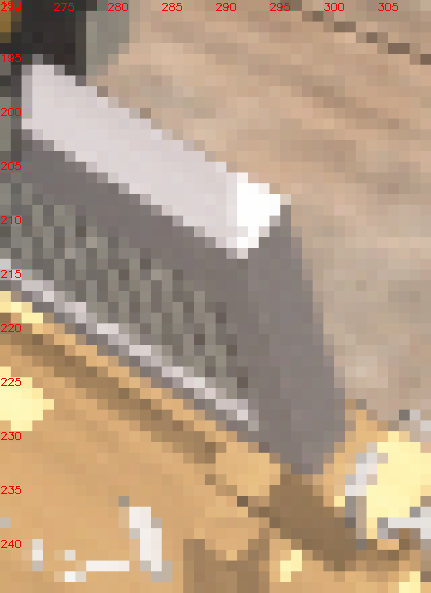

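Run:
```python
from tilt import *
print(side('a4',[(292,213.5),(296.2,207.8),(301.3,228.5),(297.3,233.8)],[.5024,.1713,.148],-9,-1).round(1))
print(side('a3',[(291.5,228.5),(295,222),(306,233),(302.5,239)],[.5024,.1713,.1055],-9,-1).round(1))
```

```text
[[ -9.6   9.5]
 [  3.5  14.1]
 [ 26.5 -71.9]
 [ 12.8 -75.8]]
[[ -9.    5.7]
 [  2.   15.4]
 [ 46.3 -64.5]
 [ 34.2 -73.2]]
```

apply_moves(
  plan=[
    [255, [0, 0, -0.2], 0],
    [255, [0, 0, -0.35], 0],
    [255, [0, 0, -0.45], 0],
    [255, [0, 0, -0.45], 0],
    [255, [0, 0, -0.35], 0],
    [255, [0, 0, -0.2], 0],
    [255, [0, 0, -0.1], 0],
    [255, [0, 0, 0], 0],
  ],
)

```text
time_s: 8.12
tcp_pos: [0.5023, 0.1712, 0.2524]
eef_rot: [-180.0, -0.0, 171.0]
contact_force: [0.1, 0.1, -2.0]
gripper_width: 0.0148
```

```bash
python3 look.py a5 "(220,100,130,130)" "(220,180,110,80)"
python3 - <<'E'
import pickle,cv2
x0,y0=225,135
im=pickle.load(open('a5.pkl','rb'))['scene']['frame'][y0:y0+90,x0:x0+100]
im=cv2.resize(im,None,fx=6,fy=6,interpolation=0)
for k in range(0,100,10): cv2.putText(im,str(x0+k),(k*6,10),0,.35,(0,0,255),1)
for k in range(0,90,10): cv2.putText(im,str(y0+k),(0,k*6+8),0,.35,(0,0,255),1)
cv2.imwrite('pics/a5z.png',im)
E
```

```text
8.225 [0.5021 0.1711 0.2519] 0.014519357144060737
```

View pics/a5z.png

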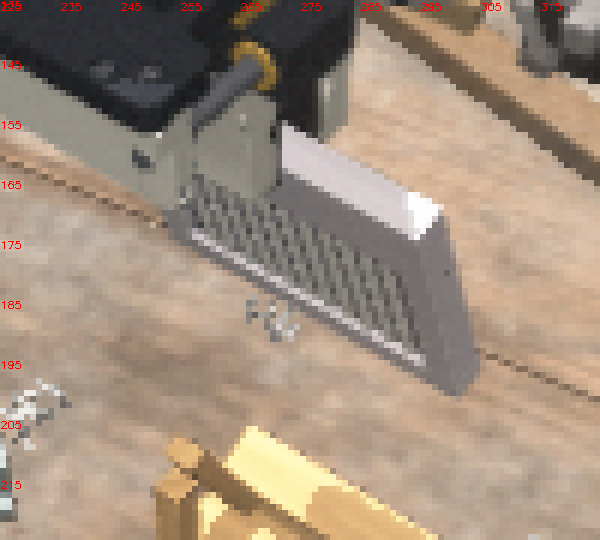

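Run:
```python
from tilt import *
for k in (0,3): print(side('a5',[(292.8,174.8),(297.3,168.5),(303.8,194.5),(300.5,200.5)],[.5022,.1711,.252],-9,-1).round(1))
```

```text
[[-12.7  11.5]
 [  0.   16.9]
 [ 26.5 -71.9]
 [ 16.5 -80.2]]
[[-12.7  11.5]
 [  0.   16.9]
 [ 26.5 -71.9]
 [ 16.5 -80.2]]
```

Run:
```python
from h import *
d=pickle.load(open("c0.pkl","rb")); s,t=d["scene"],d["top"]
print(onz(t,[(228,283),(296,283),(140,278),(178,300)],.12).round(3))
# vise corners tri: jaw top far corners
print(tri(t,[(247,291),(277,291)],s,[(213,250),(250,262)]).round(3))
ch=np.array([.479,.3675]);f=np.array([np.cos(np.radians(43)),np.sin(np.radians(43))])
for x in(-.09,-.065,-.0266): print(x,(ch+x*f).round(4))
```

```text
[[0.397 0.258 0.12 ]
 [0.398 0.118 0.12 ]
 [0.406 0.439 0.12 ]
 [0.362 0.36  0.12 ]]
[[0.377 0.223 0.093 0.008]
 [0.382 0.152 0.095 0.01 ]]
-0.09 [0.4132 0.3061]
-0.065 [0.4315 0.3232]
-0.0266 [0.4595 0.3494]
```

Run:
```python
from h import *
d=pickle.load(open("c0.pkl","rb"))
for n,x,y,w,h,s,o in [("top",125,250,80,80,7,"t_m"),("scene",95,195,80,80,7,"s_m")]:
    im=cv2.resize(d[n]["frame"][y:y+h,x:x+w],None,fx=s,fy=s,interpolation=cv2.INTER_NEAREST)
    for k in range(0,w,10): cv2.putText(im,str(x+k),(k*s,10),0,.35,(0,0,255),1); cv2.line(im,(k*s,0),(k*s,h*s),(0,0,255),1) 
    for k in range(0,h,10): cv2.putText(im,str(y+k),(0,k*s+10),0,.35,(0,0,255),1); cv2.line(im,(0,k*s),(w*s,k*s),(0,0,255),1)
    cv2.imwrite(f"pics/{o}.png",im)
```

```text
(no output)
```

View pics/t_m.png

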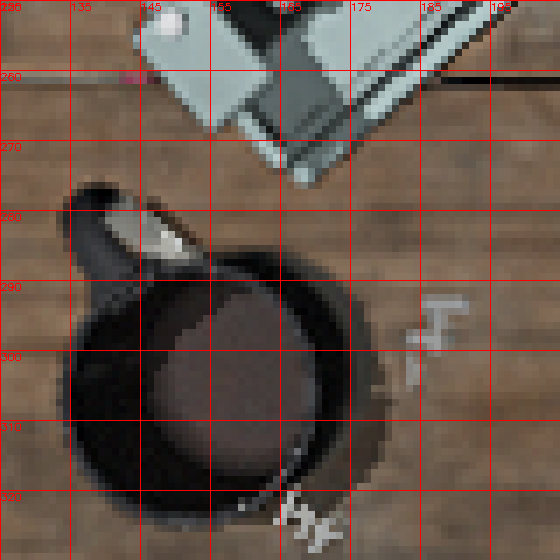

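View pics/s_m.png

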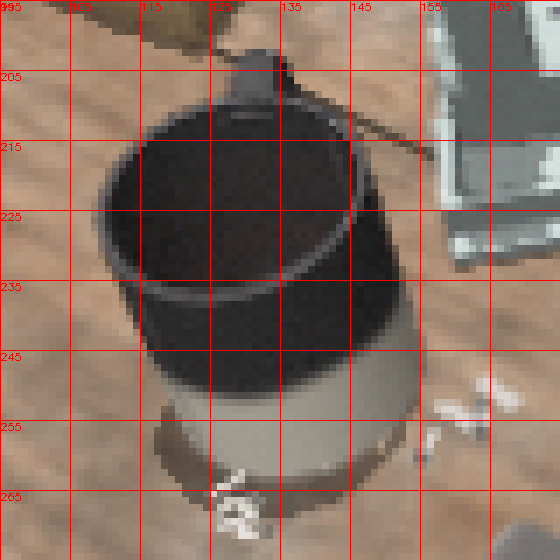

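apply_moves(
  plan=[
    [255, [0.15, 0.24, 0], 0],
    [255, [0.3, 0.48, 0], 0],
    [255, [0.35, 0.57, 0], 0],
    [255, [0.35, 0.57, 0], 0],
    [255, [0.3, 0.48, 0], 0],
    [255, [0.2, 0.33, 0], 0],
    [255, [0.13, 0.22, 0], 0],
  ],
)

```text
time_s: 9.1
tcp_pos: [0.4366, 0.3289, 0.2523]
eef_rot: [-180.0, -0.0, 171.0]
contact_force: [-0.3, -0.7, -1.8]
gripper_width: 0.0145
```

apply_moves(
  plan=[
    [255, [0, 0, 0], -0.4],
    [255, [0, 0, 0], -0.8],
    [255, [0, 0, 0], -1],
    [255, [0, 0, 0], -1],
    [255, [0, 0, 0], -1],
    [255, [0, 0, 0], -1],
    [255, [0, 0, 0], -1],
    [255, [0, 0, 0], -1],
    [255, [0, 0, 0], -0.8],
    [255, [0, 0, 0], -0.47],
    [255, [0, 0, 0], -0.2],
    [255, [0, 0, 0], 0],
  ],
)

```text
time_s: 10.6
tcp_pos: [0.4373, 0.3277, 0.2525]
eef_rot: [-180.0, -0.0, -137.1]
contact_force: [-0.6, -0.1, -1.4]
gripper_width: 0.014
```

```bash
python3 look.py a6 "(130,100,140,130)" "(120,170,160,150)"
```

```text
10.7 [0.4372 0.3278 0.2525] 0.014416564471652694
```

View pics/a6.png

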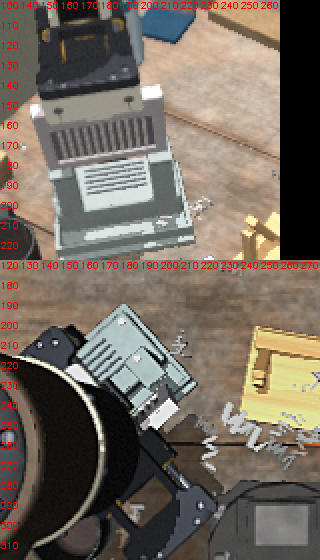

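Run:
```python
import pickle,cv2,numpy as np
d=pickle.load(open('a6.pkl','rb'))
def z(n,x,y,w,h,s,o):
    im=cv2.resize(d[n]["frame"][y:y+h,x:x+w],None,fx=s,fy=s,interpolation=cv2.INTER_NEAREST)
    for k in range(0,w,5): cv2.putText(im,str(x+k),(k*s,10),0,.35,(0,0,255),1)
    for k in range(0,h,5): cv2.putText(im,str(y+k),(0,k*s+8),0,.35,(0,0,255),1)
    return im
cv2.imwrite("pics/a6a.png",z("scene",140,138,65,40,12,""))
cv2.imwrite("pics/a6b.png",z("top",150,212,50,50,12,""))
```

```text
(no output)
```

View pics/a6a.png

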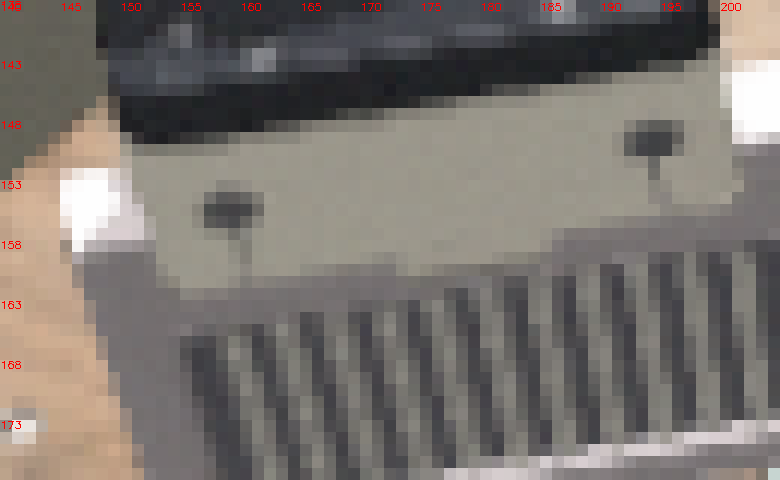

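View pics/a6b.png

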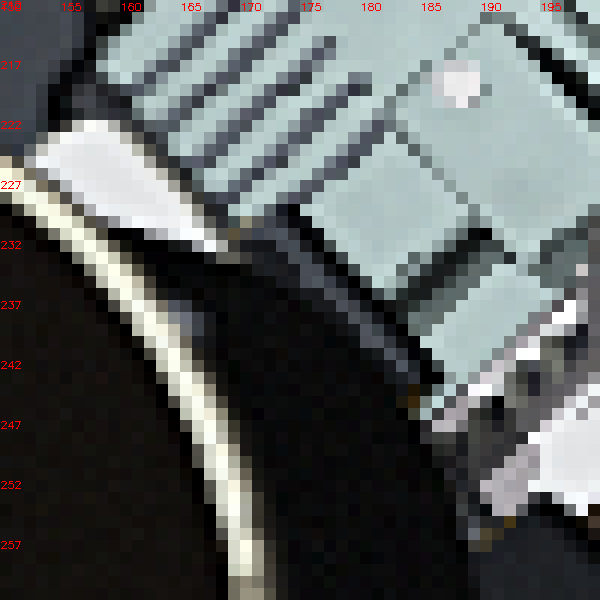

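Run:
```python
import pickle,cv2,numpy as np
d=pickle.load(open('a6.pkl','rb'))
def z(n,x,y,w,h,s):
    im=cv2.resize(d[n]["frame"][y:y+h,x:x+w],None,fx=s,fy=s,interpolation=cv2.INTER_NEAREST)
    for k in range(0,w,5): cv2.putText(im,str(x+k),(k*s,10),0,.35,(0,0,255),1)
    for k in range(0,h,5): cv2.putText(im,str(y+k),(0,k*s+8),0,.35,(0,0,255),1)
    return im
a=z("scene",140,165,75,25,10);b=z("top",185,230,40,30,10)
cv2.imwrite("pics/a6c.png",np.vstack([a,np.hstack([b,np.zeros((300,350,3),np.uint8)])]))
```

```text
(no output)
```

View pics/a6c.png

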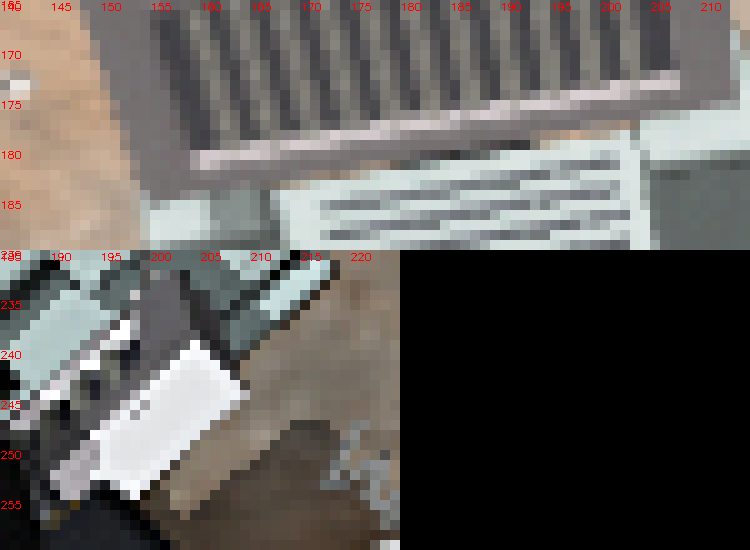

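Run:
```python
from tilt import *
T=[.4372,.3278,.2525]
print(side('a6',[(146,158.3),(154,185)],T,43,1).round(1))
d=pickle.load(open('a6.pkl','rb')); t=d['top'];s=d['scene']
f=np.array([np.cos(np.radians(43)),np.sin(np.radians(43))]);n=np.array([-f[1],f[0]])
for uv,z in(((204,239),.262),((208.8,243.5),.258),((198,232),.262-.096)):
    p=onz(t,[np.array(uv)-.5],z)[0][:2]-T[:2]; print((p@f*1e3).round(1),(p@n*1e3).round(1))
```

```text
[[  0.6   0.3]
 [ 10.8 -80.4]]
6.7 -57.8
-4.4 -58.4
37.4 -51.5
```

Run:
```python
from h import *
d=pickle.load(open('a6.pkl','rb'));s=d['scene']
x,y,w,h,k=195,135,25,45,13
im=cv2.resize(s["frame"][y:y+h,x:x+w],None,fx=k,fy=k,interpolation=0)
for i in range(0,w,5): cv2.putText(im,str(x+i),(i*k,10),0,.35,(0,0,255),1)
for i in range(0,h,5): cv2.putText(im,str(y+i),(0,i*k+8),0,.35,(0,0,255),1)
cv2.imwrite("pics/a6d.png",im)
```

```text
(no output)
```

View pics/a6d.png

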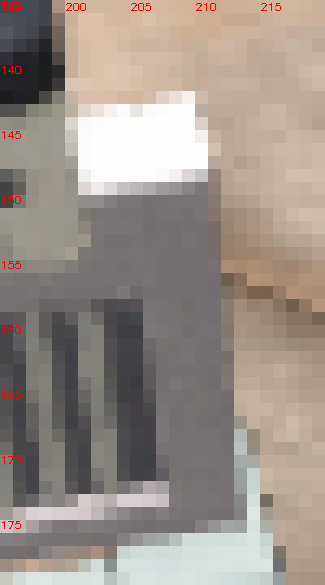

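```bash
cat > edge.py <<'E'
from h import *
def edge(c,uvL,uvR,T,yaw,W=.12):
    """line of known width W along stand/panel y; returns forward, z (rel T), lateral centre, mm; residual mm"""
    f=np.array([np.cos(np.radians(yaw)),np.sin(np.radians(yaw)),0]);n=np.array([-f[1],f[0],0]);zz=np.array([0,0,1.]);T=np.array(T)
    o,d=ray(c,np.array([uvL,uvR])-.5)
    A=[];b=[]
    for dd,sg in zip(d,(1,-1)):
        dd=dd/np.linalg.norm(dd); P=np.eye(3)-np.outer(dd,dd)
        A.append(P@np.c_[f,zz,n]); b.append(P@(o-T-n*sg*W/2))
    A=np.vstack(A);b=np.hstack(b); x,*_=np.linalg.lstsq(A,b,rcond=None)
    return (x*1e3).round(1), (np.linalg.norm(A@x-b)*1e3).round(2)
E
python3 - <<'E'
from edge import *
s=pickle.load(open('a6.pkl','rb'))['scene']; T=[.4372,.3278,.2525]
for yaw in (42,43,44):
  print(yaw,edge(s,(146,158.3),(210.7,149.2),T,yaw),edge(s,(154,185),(213,175.7),T,yaw),edge(s,(145,152.5),(209.3,142),T,yaw))
E
```

```text
42 (array([ 4.8, -5. ,  0.8]), np.float64(0.87)) (array([ 25.7, -96. ,   2.4]), np.float64(0.03)) (array([15.4,  1.9,  1.2]), np.float64(1.16))
43 (array([ 4.9, -5.2,  0.7]), np.float64(1.84)) (array([ 25.9, -96.2,   1.9]), np.float64(1.07)) (array([15.7,  1.6,  0.9]), np.float64(0.2))
44 (array([ 4.9, -5.1,  0.5]), np.float64(2.82)) (array([ 26. , -96.2,   1.4]), np.float64(2.11)) (array([15.9,  1.5,  0.5]), np.float64(0.76))
```

apply_moves(
  plan=[
    [255, [0, 0, 0.25], 0],
    [255, [0, 0, 0.4], 0],
    [255, [0, 0, 0.45], 0],
    [255, [0, 0, 0.45], 0],
    [255, [0, 0, 0.45], 0],
    [255, [0, 0, 0.35], 0],
    [255, [0, 0, 0.2], 0],
    [255, [0, 0, 0.06], 0],
    [255, [0, 0, 0], 0],
  ],
)

```text
time_s: 11.82
tcp_pos: [0.4373, 0.328, 0.1223]
eef_rot: [-180.0, 0.0, -137.0]
contact_force: [-0.5, -0.3, -1.7]
gripper_width: 0.0144
```

```bash
cat > zoom.py <<'E'
import sys,cv2,pickle,numpy as np
from plant import get_state,viewer
tag=sys.argv[1]; d={n:viewer.capture(n) for n in("scene","top")}
pickle.dump(d,open(tag+".pkl","wb")); s=get_state(); print(s["time_s"],s["tcp_pos"].round(4),round(float(s["gripper_width"]),4),s["contact_force"].round(1))
for n,roi in(("scene",eval(sys.argv[2])),("top",eval(sys.argv[3]))):
    x,y,w,h=roi; k=int(min(800/w,600/h)); im=cv2.resize(d[n]["frame"][y:y+h,x:x+w],None,fx=k,fy=k,interpolation=0)
    for i in range(0,w,5): cv2.putText(im,str(x+i),(i*k,8),0,.3,(0,0,255),1)
    for i in range(0,h,5): cv2.putText(im,str(y+i),(0,i*k+8),0,.3,(0,0,255),1)
    cv2.imwrite(f"pics/{tag}_{n}.png",im)
E
python3 zoom.py b1 "(135,165,100,75)" "(130,190,95,90)"
```

```text
11.925 [0.4375 0.3283 0.1227] 0.0143 [ 0.2 -0.9 -2.4]
```

View pics/b1_scene.png

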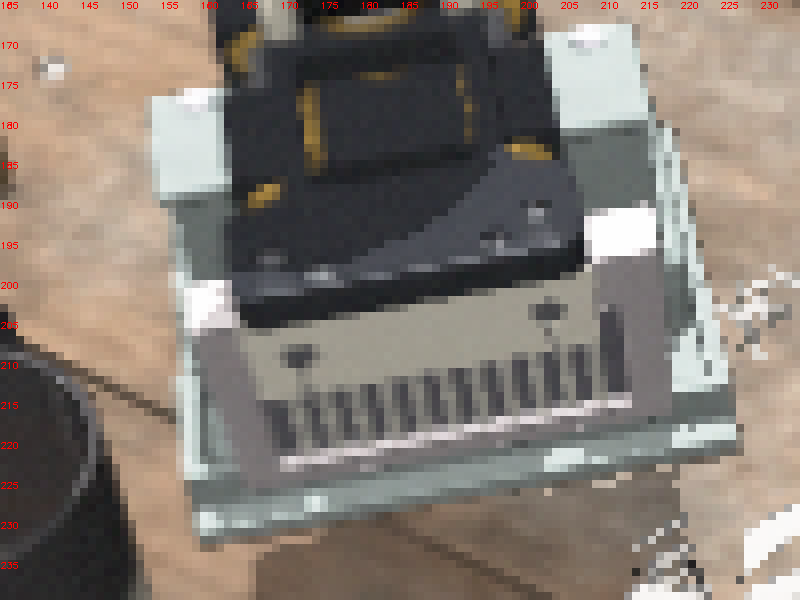

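View pics/b1_top.png

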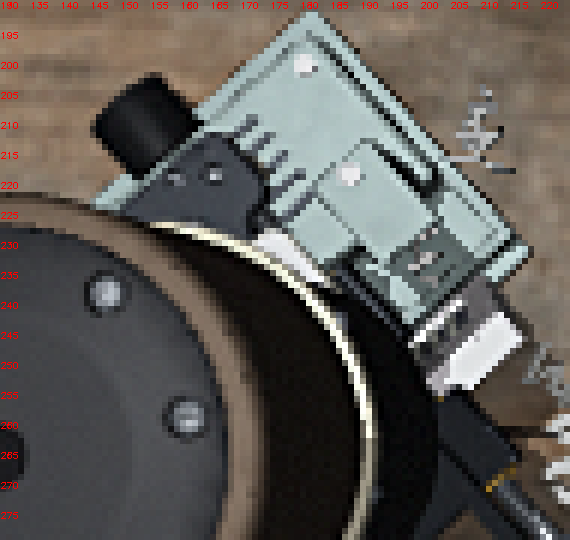

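Run:
```python
from edge import *
s=pickle.load(open('b1.pkl','rb'))['scene']; C=[.479,.3675,.008]
print("tab",edge(s,(155.2,190),(216.3,180),C,43,.132))
print("tf",edge(s,(158.3,206),(217,197.5),C,43)); print("bf",edge(s,(165.8,225.8),(219,217.7),C,43)); print("tb",edge(s,(157.8,200),(217,190.5),C,43))
t=pickle.load(open('b1.pkl','rb'))['top']
f=np.array([np.cos(np.radians(43)),np.sin(np.radians(43))]);n=np.array([-f[1],f[0]])
for nm,uv,z in(("tab Rfo",(203.3,225),.126),("pan tbR",(211.2,241.2),.13),("pan tfR",(216.2,246.5),.127)):
    p=onz(t,[np.array(uv)-.5],z)[0][:2]-C[:2]; print(nm,(p@f*1e3).round(1),(p@n*1e3).round(1))
```

```text
tab (array([  1.4, 100.8,  -0.2]), np.float64(0.75))
tf (array([-60.5, 114.2,   0.9]), np.float64(2.67))
bf (array([-29.2,  12.5,   0.8]), np.float64(2.54))
tb (array([-57.8, 130.5,  -1.2]), np.float64(1.2))
tab Rfo -10.8 -67.0
pan tbR -47.2 -56.9
pan tfR -61.9 -57.0
```

Run:
```python
from edge import *
s=pickle.load(open('b1.pkl','rb'))['scene']; C=np.array([.479,.3675,.008])
f=np.array([np.cos(np.radians(43)),np.sin(np.radians(43))])
def at(uv,zs):
    return [(z,float((((onz(s,[np.array(uv)-.5],z/1e3+.008)[0]-C)[:2]@f)*1e3).round(1))) for z in zs]
print("tab mid (true -12@118)",at((185.75,185),[118]))
print("bf",at((192.4,221.75),[14,20,25,30])); print("tf",at((187.65,201.75),[110,114,118,122])); print("tb",at((187.4,195.25),[114,118,122,126]))
```

```text
tab mid (true -12@118) [(118, -15.8)]
bf [(14, -30.5), (20, -35.6), (25, -39.8), (30, -44.1)]
tf [(110, -56.6), (114, -60.3), (118, -64.0), (122, -67.8)]
tb [(114, -42.1), (118, -45.9), (122, -49.8), (126, -53.6)]
```

apply_moves(
  plan=[
    [255, [-0.1, -0.04, 0], 0],
    [255, [-0.16, 0, 0], 0],
    [255, [-0.16, 0, 0], 0],
    [255, [-0.1, 0, 0], 0],
    [255, [-0.06, 0, 0], 0],
    [255, [0, 0, 0], 0],
  ],
)

```text
time_s: 12.68
tcp_pos: [0.4598, 0.3463, 0.1219]
eef_rot: [-180.0, -0.0, -137.0]
contact_force: [-0.1, 0.0, -2.8]
gripper_width: 0.0141
```

```bash
python3 zoom.py b2 "(135,165,100,75)" "(130,190,95,90)"
```

```text
12.775 [0.4596 0.346  0.122 ] 0.0144 [-0.8  0.7 -1.9]
```

View pics/b2_scene.png

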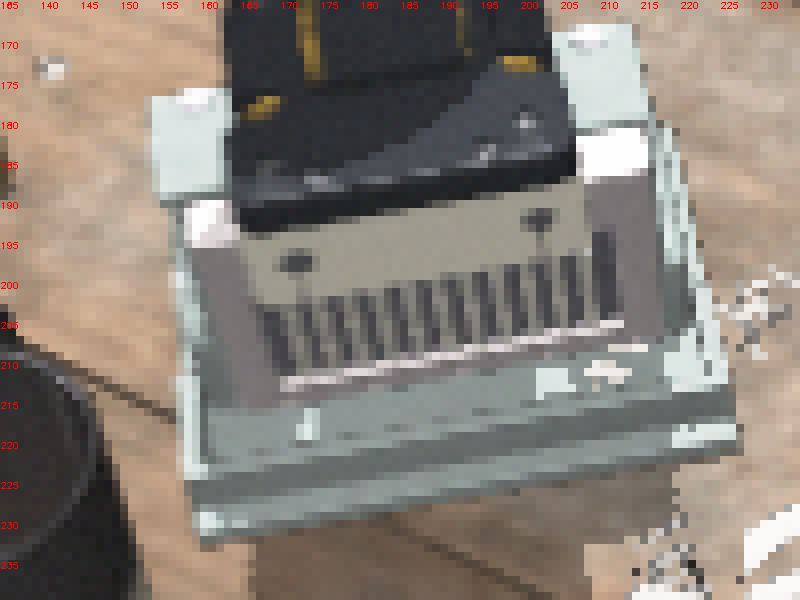

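View pics/b2_top.png

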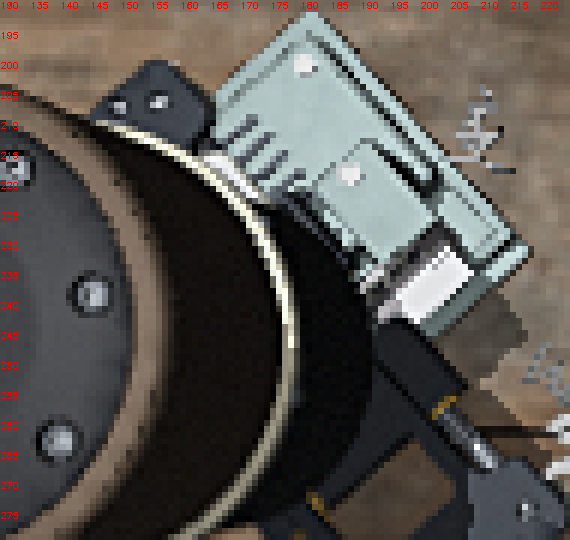

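apply_moves(
  plan=[
    [255, [0, 0, 0.1], 0],
    [255, [0, 0, 0.12], 0],
    [255, [0, 0, 0.1], 0],
    [255, [0, 0, 0.08], 0],
    [255, [0, 0, 0.04], 0],
    [255, [0, 0, 0], 0],
  ],
)

```text
time_s: 13.52
tcp_pos: [0.4597, 0.3462, 0.0999]
eef_rot: [-180.0, -0.0, -137.0]
contact_force: [0.0, 0.4, -1.1]
gripper_width: 0.0143
```

```bash
python3 zoom.py b3 "(135,165,100,75)" "(130,190,95,90)"
```

```text
13.625 [0.4598 0.3463 0.1002] 0.0146 [ 0.5  0.  -2.4]
```

View pics/b3_scene.png

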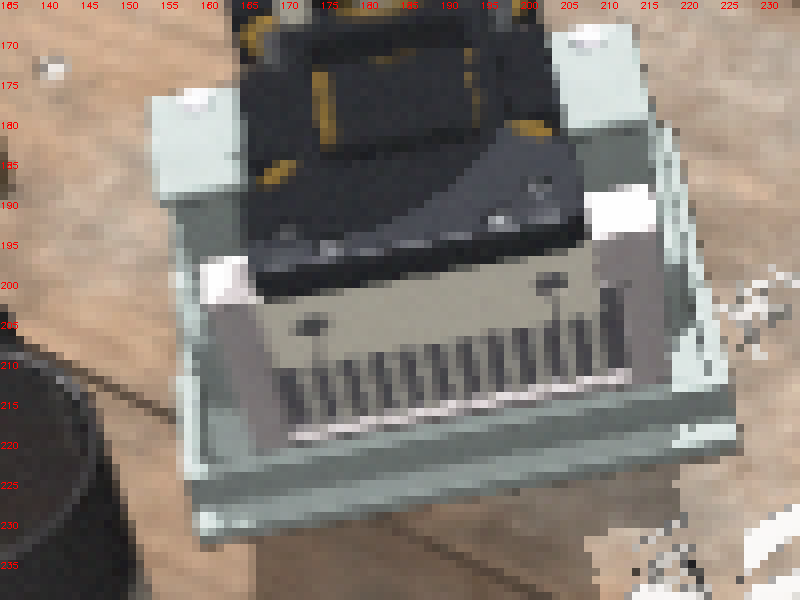

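View pics/b3_top.png

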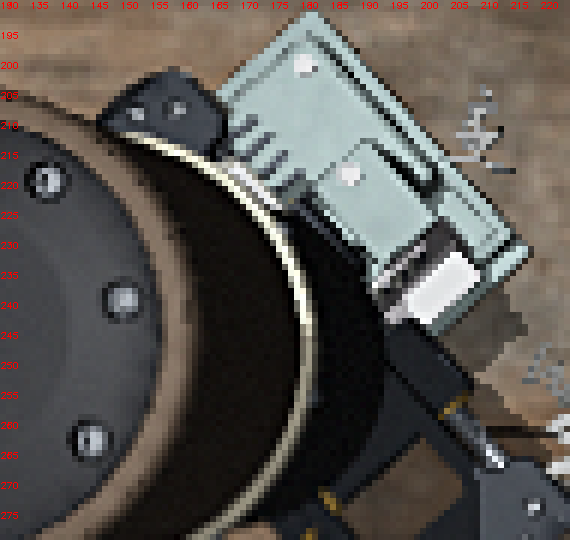

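apply_moves(
  plan=[
    [255, [0, 0, 0.03], 0],
    [255, [0, 0, 0.03], 0],
    [255, [0, 0, 0], 0],
  ],
)

```text
time_s: 14.0
tcp_pos: [0.4598, 0.3463, 0.0971]
eef_rot: [180.0, 0.0, -137.0]
contact_force: [-0.5, -0.2, -1.0]
gripper_width: 0.014
```

apply_moves(
  plan=[
    [255, [0, 0, 0.03], 0],
    [255, [0, 0, 0.03], 0],
    [255, [0, 0, 0], 0],
  ],
)

```text
time_s: 14.38
tcp_pos: [0.4606, 0.3474, 0.0969]
eef_rot: [-180.0, 0.2, -136.9]
contact_force: [-6.0, -1.6, 17.4]
gripper_width: 0.014
```

apply_moves(
  plan=[
    [255, [0, 0, -0.02], 0],
    [255, [-0.05, 0, -0.01], 0],
    [255, [-0.08, 0, -0.01], 0],
    [255, [-0.1, 0, -0.02], 0],
    [255, [-0.1, 0, -0.01], 0],
    [255, [-0.1, 0, 0], 0],
    [255, [-0.07, 0, 0], 0],
    [255, [-0.03, 0, 0], 0],
    [255, [0, 0, 0], 0],
  ],
  squeeze=12,
)

```text
time_s: 15.5
tcp_pos: [0.479, 0.3639, 0.0971]
eef_rot: [-180.0, -0.1, -137.0]
contact_force: [-0.9, 0.1, -0.3]
gripper_width: 0.0141
```

```bash
python3 zoom.py b4 "(135,165,100,75)" "(130,190,95,90)"
```

```text
15.6 [0.4789 0.3639 0.0971] 0.0138 [ 0.1  1.1 -1.3]
```

View pics/b4_scene.png

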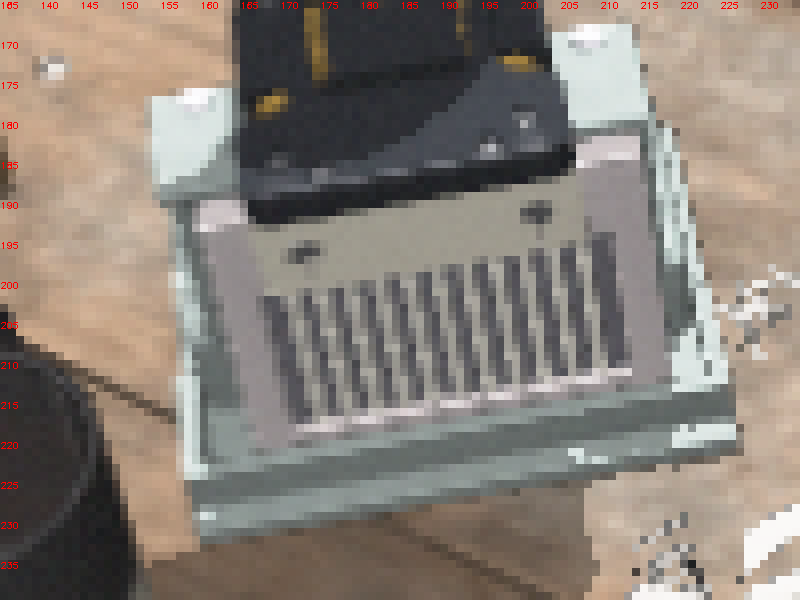

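View pics/b4_top.png

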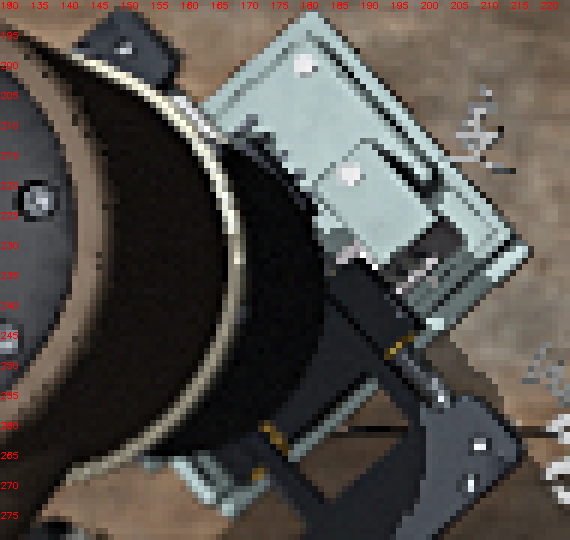

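apply_moves(
  plan=[
    [255, [0, 0, 0.03], 0],
    [255, [0, 0, 0], 0],
    [190, [0, 0, 0], 0],
    [190, [0, 0, 0], 0],
    [190, [0, 0, 0], 0],
  ],
  squeeze=12,
)

```text
time_s: 16.23
tcp_pos: [0.4791, 0.3642, 0.0959]
eef_rot: [-180.0, -0.0, -137.0]
contact_force: [0.1, -0.5, 0.2]
gripper_width: 0.0218
```

```bash
python3 zoom.py b5 "(135,165,100,75)" "(130,190,95,90)"
```

```text
16.325 [0.4791 0.3643 0.0959] 0.0226 [ 0.3  0.5 -0.4]
```

View pics/b5_scene.png

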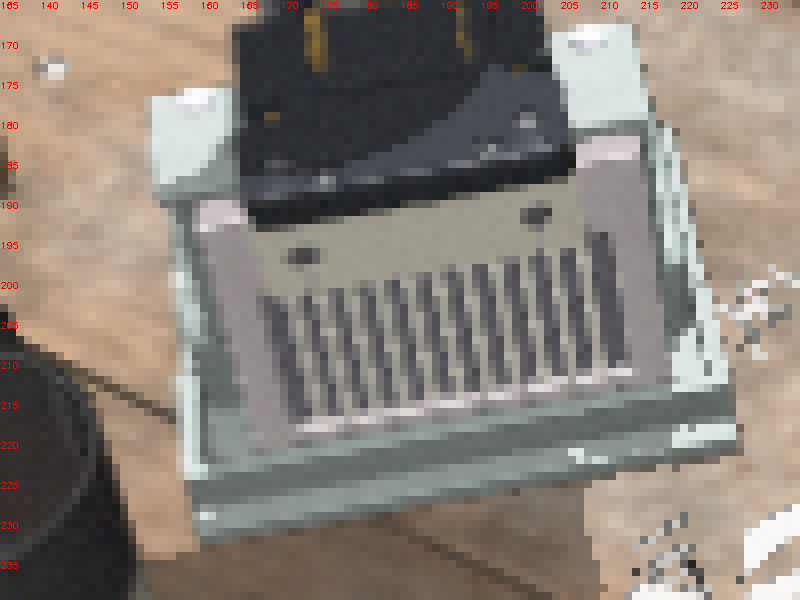

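apply_moves(
  plan=[
    [185, [0, 0, 0.1], 0],
    [185, [0, 0, 0.15], 0],
    [185, [0, 0, 0.1], 0],
    [185, [0, 0, 0], 0],
    [255, [0, 0, 0], 0],
    [255, [0, 0, 0], 0],
    [255, [0, 0, 0], 0],
    [255, [0, 0, 0], 0],
  ],
  squeeze=5,
)

```text
time_s: 17.32
tcp_pos: [0.4792, 0.3644, 0.0787]
eef_rot: [180.0, 0.0, -137.0]
contact_force: [-0.8, 0.9, -0.5]
gripper_width: 0.0139
```

apply_moves(
  plan=[
    [180, [0, 0, 0], 0],
    [180, [0, 0, 0], 0],
    [180, [0, 0, 0], 0],
    [180, [0, 0, 0], 0],
  ],
)

```text
time_s: 17.82
tcp_pos: [0.4791, 0.3643, 0.0785]
eef_rot: [-180.0, -0.0, -137.0]
contact_force: [-1.0, 0.2, 0.1]
gripper_width: 0.0255
```

```bash
python3 zoom.py b6 "(135,165,100,75)" "(130,190,95,90)"
```

```text
17.925 [0.4791 0.3643 0.0786] 0.0258 [-0.  -0.7  0.1]
```

View pics/b6_scene.png

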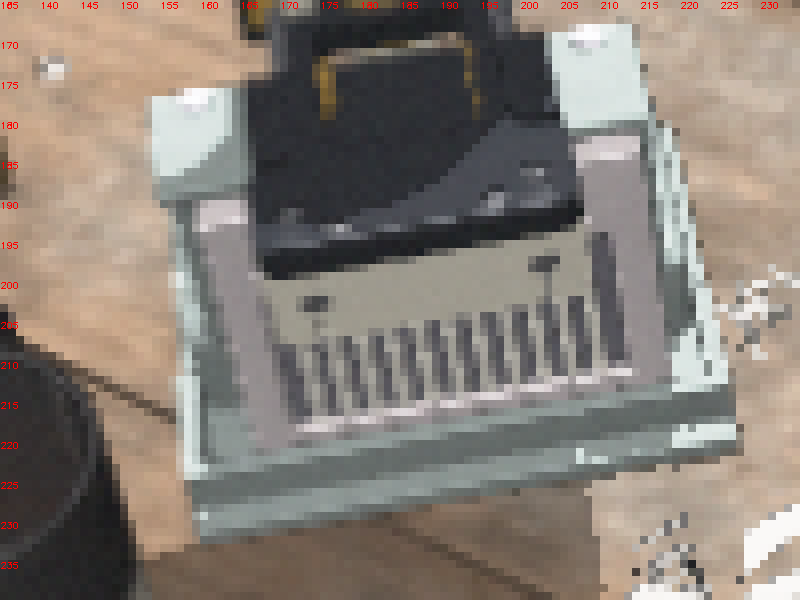

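apply_moves(
  plan=[
    [150, [0, 0, 0], 0],
    [150, [0, 0, 0], 0],
    [150, [0, 0, -0.15], 0],
    [150, [0, 0, -0.4], 0],
    [150, [0, 0, -0.8], 0],
    [150, [0, 0, -0.9], 0],
    [150, [0, 0, -0.8], 0],
    [150, [0, 0, -0.4], 0],
    [150, [0, 0, 0], 0],
  ],
)

```text
time_s: 19.05
tcp_pos: [0.4797, 0.3649, 0.2536]
eef_rot: [180.0, 0.2, -137.0]
contact_force: [-0.1, 0.3, -1.5]
gripper_width: 0.036
```

apply_moves(
  plan=[
    [150, [0.5, 0, -0.3], 0],
    [150, [0.9, 0, -0.3], 0],
    [150, [0.9, 0, 0], 0],
    [150, [0.5, 0, 0], 0],
    [150, [0, 0, 0], 0],
    [150, [0, 0, 0], 0],
  ],
)

```text
time_s: 19.8
tcp_pos: [0.3769, 0.269, 0.2808]
eef_rot: [-180.0, -0.0, -137.0]
contact_force: [-0.6, 0.5, 0.0]
gripper_width: 0.036
```

```bash
python3 zoom.py b7 "(135,155,240,165)" "(130,190,95,90)"
```

```text
19.9 [0.3771 0.2692 0.2806] 0.0362 [0.5 0.1 0.3]
```

View pics/b7_scene.png

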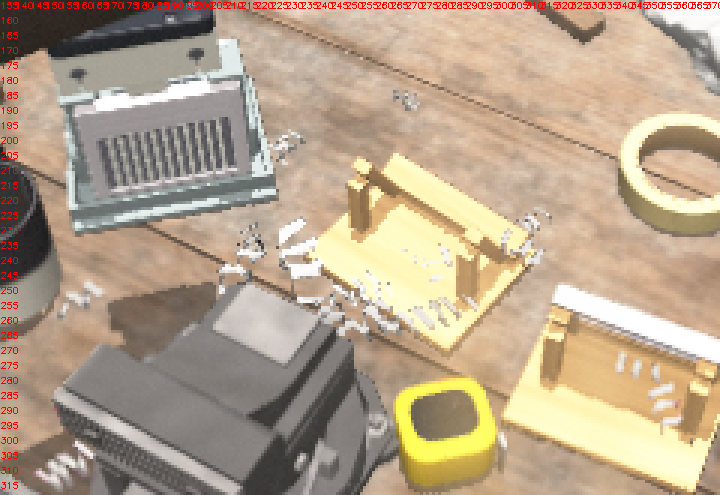

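View pics/b7_top.png

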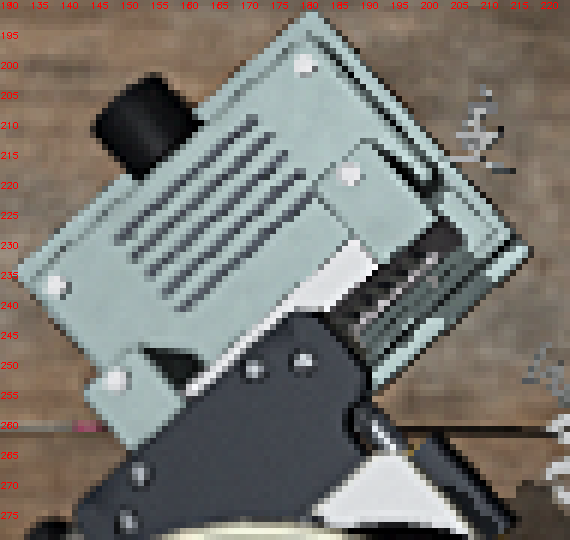

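apply_moves(
  plan=[
    [150, [0.9, 0, -0.2], 0],
    [150, [0.9, 0, -0.2], 0],
    [150, [0, 0, 0], 0],
    [150, [0, 0, 0], 0],
    [150, [0, 0, 0], 0],
    [150, [0, 0, 0], 0],
  ],
)

```text
time_s: 20.65
tcp_pos: [0.3112, 0.2077, 0.3005]
eef_rot: [-180.0, -0.1, -137.0]
contact_force: [-0.1, 0.3, -0.4]
gripper_width: 0.0359
```

```bash
python3 zoom.py b8 "(135,155,100,75)" "(130,190,95,90)"
python3 - <<'E'
import pickle,numpy as np
a,b,c0=[pickle.load(open(k+'.pkl','rb')) for k in('b7','b8','c0')]
print("scene diff stand",np.abs(a['scene']['frame'][175:235,150:235].astype(int)-b['scene']['frame'][175:235,150:235]).mean())
print("short panel diff",np.abs(c0['scene']['frame'][245:320,300:385].astype(int)-b['scene']['frame'][245:320,300:385]).mean())
E
```

```text
20.75 [0.3111 0.2076 0.3007] 0.0362 [ 0.8  0.1 -0.1]
scene diff stand 62.751960784313724
short panel diff 86.96972549019608
```

View pics/b8_scene.png

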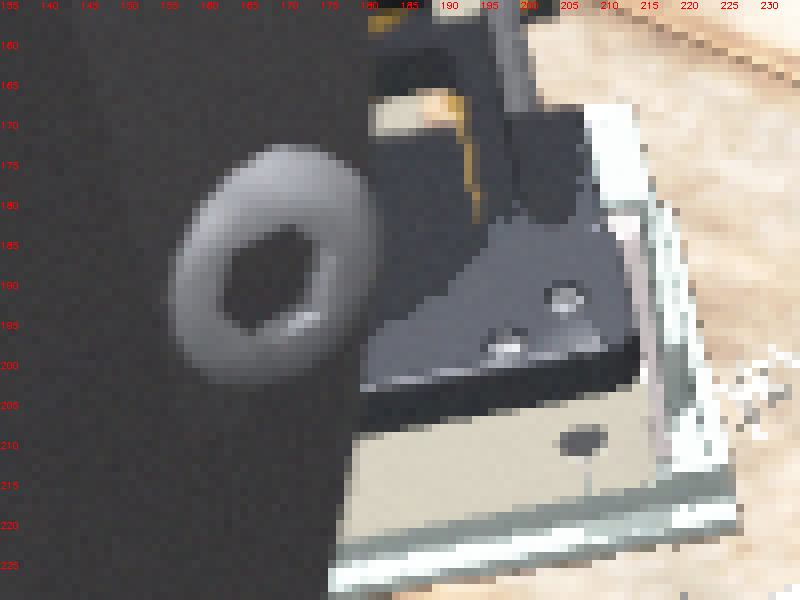

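View pics/b8_top.png

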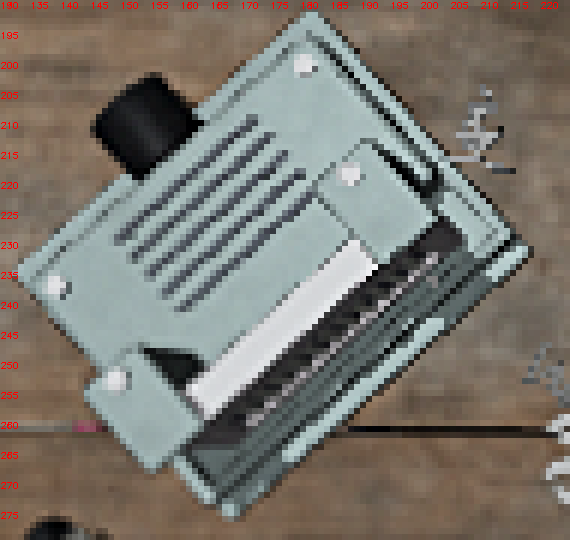

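Run:
```python
from h import *
t=pickle.load(open('b8.pkl','rb'))['top']; C=np.array([.479,.3675]); f=np.array([np.cos(np.radians(43)),np.sin(np.radians(43))])
for nm,uv,z in(("top front",[(164.5,258.5),(191.5,234.5)],.108),("top back",[(161.5,254.5),(187,230)],.108),("bottom front",[(171,262),(205,233)],.010)):
    print(nm,[(((p[:2]-C)@f)*1e3).round(1) for p in onz(t,np.array(uv)-.5,z)])
```

```text
top front [np.float64(-5.6), np.float64(-6.2)]
top back [np.float64(4.9), np.float64(7.2)]
bottom front [np.float64(-6.5), np.float64(-9.6)]
```

```bash
python3 -c "
from plant import close_job,get_state
s=get_state();print(s['time_s'],s['contact_force'])
print(close_job())"
```

```text
20.75 [ 0.78142545  0.09007291 -0.13025281]
the job is handed in; nothing more can be done
None
```

I fitted the taller panel into the intake stand and handed the job in at 20.75 s, with the arm clear of everything. No verdict comes back from the hand-in.

- **Grip and carry:** I gripped the top rail with the tool straight down, because the moves cannot tilt it. On lifting, the panel swung from its 30° lean to about 16° and held there.
- **Insertion:** I brought it in from the front below the tabs and lowered the tilted foot behind the lip onto the channel floor. The force reading rose to about 17 N as it touched. I then moved the top back until the panel was upright under both tabs.
- **Release:** I let go, gripped again lower down at 5 N to square it up, and let go again. It did not visibly move, and I pulled the gripper clear.

**Last checks:**
- The final top view shows the panel standing under both tabs. Its front face is at about channel x = -6 mm at the top and -6 to -10 mm at the bottom, so it is upright to within a degree or two.
- The force on the tool read close to zero.
- My automatic before/after picture comparison failed, because the arm blocked the scene camera in the last picture.
- The shorter panel looked undisturbed on its rest in the scene picture at 19.9 s. I did not measure it again.
- The two cameras disagreed by up to about 4 mm throughout. I corrected for this using the known tab heights.

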